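# Fit the push rod and the keyed knob to a jog control and hold it pressed

## Robot

A 7-joint arm with a two-finger parallel gripper is mounted at the origin on a cart in front of the work surface, level with it; the furniture and walls round the work are solid. World frame = base frame: x ahead of the robot, y to its left, z up, the work surface at z = 0. Lengths are in mm, angles in degrees, forces in N, time in s.
With the tool pointing down it reaches from about 425 to 1025 mm from the base axis. Payload 9.4 kg.
Tool frame: the origin (TCP) lies midway between the tips of the shut fingers; the grasp point (between the pads) lies 19 mm behind it; z points along the fingers, y is the line along which they close (so a half turn about z gives the same grasp; the last joint's range is limited). The gripper opens to 93 mm and grips with 3 to 60 N. Pads are 15 mm wide; open, the fingers measure 128 mm over their backs; the gripper's body (75 mm by 188 mm) begins 65 mm behind the grasp point.
Start: joints at [-71.087, 34.337, -0.143, 91.639, 0.103, 54.024, -4.572], TCP at [286.867, 665.831, 218.618] pointing down, gripper open.
Joint ranges: [-147.43, 147.43], [-19.82, 112.94], [-74.19, 73.91], [6.32, 146.72], [-59.91, 239.91], [6.04, 106.73], [-150.56, 150.56]. Speed limits (degrees/s): [127.2, 127.2, 172.46, 172.46, 180, 180, 180].

## Interface

Orientations are given as [roll, pitch, yaw] about the fixed x, y, z axes, in that order (R = Rz(yaw) Ry(pitch) Rx(roll)).
In Python, from plant import env gives the robot as it stands. Calls block until the motion is done:
- env.movep(position, orientation): joint-space move of the TCP to a pose.
- env.move_l(position, attitude=None, velocity=150): straight line of the TCP; attitude=None keeps the orientation; velocity is the mean speed in mm/s.
- env.goto_joints(angles): joint-space move.
- env.move_gripper(opening): finger opening in mm; the grip force is fixed at half the most; returns when the fingers have stopped.
- env.dwell(seconds).
- env.ik(position, orientation): joint angles nearest the present ones, or None.
- env.observe(): the state.
- env.camera(name): name is "side" or "top"; returns the picture (384x512x3 uint8, red, green, blue); there is no depth.
- env.calibration(name): a dict with "intrinsics" (3x3 intrinsics, pixels), "R" (3x3) and "t" (3): a world point X has camera coordinates R X + t. Camera axes: x right, y down, z forward; pixel columns grow to the right and rows downward; lengths in mm; the calibration is good to about 2 mm. A picture is of the moment at which its call begins. calibration takes no time and is no camera call.
A pose or a line that the arm cannot do raises env.PlanningError and nothing moves.
- env.sign_off(): hands the job in; it is judged then, once.
The state is a dict: "time_s": time; "qpos": joint angles; "joint_velocities": joint speeds; "joint_torque": joint torques, N m; "eef_pos": TCP position; "tool_rot": TCP orientation; "force": force on the tool from outside, world axes, zero at the start; "moment": the same for the moment, N m; "opening": finger opening in mm; "gripper_force": force on a finger pad.
Only numpy, scipy, OpenCV 4.12 (cv2) and the standard library are available. Lean on these libraries where they do the work, as an engineer would, in place of code of your own. Each camera call takes 0.05 s, during which the arm holds its last target. There are 200 camera calls.

## Task

Put the jog control on the bench back together: take the steel push rod out of the drilled wooden block and drop it end-down into the hollow D-shaft on the grey control box and let go of it, then pick up the black knob, turn it so that its pointer nose is on the side of the shaft's flat, and push it onto the shaft until it presses the rod in, fully home. Finish with the fingers still pressing the knob in: the machine runs only while it is held down. Leave the tape measure, the sanding block and the wood offcut where they are.

Things in the scene. Friction and masses are not known exactly. Their poses are not given: they have to be found in the camera images.
- control_box: grey steel box 110 x 100 mm and 55 mm high, with a small screwed-down ear on each y side (142 mm over the ears) and a black cable gland at +x; fixed to the bench. Origin: centre of its underside.
- hollow_shaft: fixed upright hollow steel D-shaft in the middle of the box top, 20 mm diameter, one flat along its length 6.2 mm from the axis. Round its foot a hex nut 3 mm high, 34 mm wide; from under it a flat tab 10 mm wide points out to 38 mm from the axis on the flat's side. Yaw differs from the box's. Origin: on the axis at bench height; x points out through the flat (along the tab), z up. Does not move.
- shaft_top (a point): centre of the bore's mouth at the top of the D-shaft, 78 mm above the bench and 23 mm above the box; axes as the shaft's. The bore is round, 10 mm in diameter, and runs down the axis to the switch 62 mm below.
- plunger (a joint): the sprung switch at the bottom of the bore, its face 62 mm below the shaft's top: travel in m, 0 released, growing as it is pressed down (spring 2.4 N at 0, 0.6 N more per mm; 6 mm with the knob fully home on the nut, about 6 N)
- rod_block: dark hardwood block 90 x 50 mm and 35 mm high with three holes 26 mm apart in a row along its x, each 9.5 mm wide and 25 mm deep; fixed. Origin: centre of its underside.
- push_rod: steel rod 8 mm diameter, 70 mm long, 30 g, both ends chamfered, standing loosely in the block's middle hole with 45 mm showing. Origin: centre of its lower end (10 mm above the bench at the start); z along the rod, upward. Dropped into the shaft it rests on the switch with 8 mm standing out of the bore.
- knob: loose black knob, 49 mm high, about 90 g, standing on its underside: a round skirt 51 mm across, 25 mm high, and on it a finger bar 16 mm thick, 24 mm high, across the middle. The bar reaches 22 mm from the axis at the back (-x) and ends at the front (+x) in a pointer nose 32 mm from the axis, with a white line on top. Origin: centre of its underside; x towards the nose, z up.
- knob_nose (a point): point of the pointer nose, 32 mm from the knob's axis along its x and 37 mm above its underside
- knob_hole (a point): mouth of the D-shaped blind hole in the underside (the knob's origin): 22 mm deep, 22 mm in diameter (25 mm in the first 4 mm), its flat 7.2 mm from the axis on the nose's side; 1 mm of play on the shaft. Fits only with nose and shaft flat on one side, within 8 degrees. The roof meets the rod with the skirt 14 mm down the shaft; the skirt lands on the nut at 20 mm.
- tape_measure: yellow tape measure, 41 x 86 x 66 mm, loose bystander; origin at the centre of its underside
- sanding_block: brown sanding block, 59 x 101 x 31 mm, loose bystander; origin at the centre of its underside
- wood_block: wood offcut, 45 x 90 x 35 mm, loose bystander; origin at the centre of its underside
Mind the look-alikes: they are no part of the job. Of the things shaped like the knob, the black one is meant.

How it is judged:
By the outcome, as a careful person would: the job done as asked, in the order asked, and still so for the second after the job is handed in, while the arm keeps its last pose, push and grip.
It also fails if it takes over 64 s, if anything falls off the work surface, if the arm or the gripper's body presses on something with over 40 N, if the wrist force passes 120 N, or if a joint passes its speed limit or range.

## Working session

There is one attempt and no reset: what is moved stays moved. The work goes in short steps, each a Python script; the robot and the scene stay as the last script left them, time stands still between calls to the robot, and variables do not carry over. Pictures are saved under pics/ and viewed, at most 10 in all, crops included, and the job is handed in when it is done.

```bash
mkdir -p pics; ls; python3 - <<'E'
from plant import env
import cv2,numpy as np
for n in("top","side"):
    im=env.camera(n); cv2.imwrite(f"pics/{n}0.png",cv2.resize(im[:,:,::-1],(800,600),interpolation=cv2.INTER_CUBIC)); np.save(f"pics/{n}0.npy",im)
    c=env.calibration(n); R=np.array(c["R"]);t=np.array(c["t"]);print(n,np.round(c["intrinsics"],1).tolist(),R.round(3).tolist(),(-R.T@t).round(1))
print(env.observe())
E
```

```text
pics
top [[394.9, 0.0, 257.2], [0.0, 394.9, 192.3], [0.0, 0.0, 1.0]] [[0.001, -1.0, 0.011], [-0.985, -0.003, -0.174], [0.174, -0.01, -0.985]] [417.1 -21.3 905.3]
side [[427.4, 0.0, 252.4], [0.0, 427.4, 188.6], [0.0, 0.0, 1.0]] [[0.999, 0.031, 0.024], [0.035, -0.421, -0.906], [-0.018, 0.906, -0.422]] [  584.2 -1067.7   576.3]
{'time_s': 0.1, 'qpos': array([-71.08602335,  34.37829662,  -0.14633304,  91.67464482,
         0.10416541,  54.02504491,  -4.57257267]), 'joint_velocities': array([ 0.04797389, -0.14475819,  0.00868023, -0.05386616, -0.07074238,
        0.02059182,  0.0728704 ]), 'joint_torque': array([ 5.53329897e-03, -7.66558385e+01,  1.50243457e+00, -2.52938372e+01,
       -5.22996951e-02,  1.35132510e-02,  3.94043923e-05]), 'eef_pos': array([286.71190906, 665.43458075, 217.87743013]), 'tool_rot': array([-1.79922518e+02,  7.78931746e-03,  1.56695532e+02]), 'force': array([-0.09526959,  0.59554949,  0.1164455 ]), 'moment': array([-0.0045766 ,  0.0612051 ,  0.02335589]), 'gripper_force': 0.0, 'opening': 92.88131340385051}
```

View pics/top0.png

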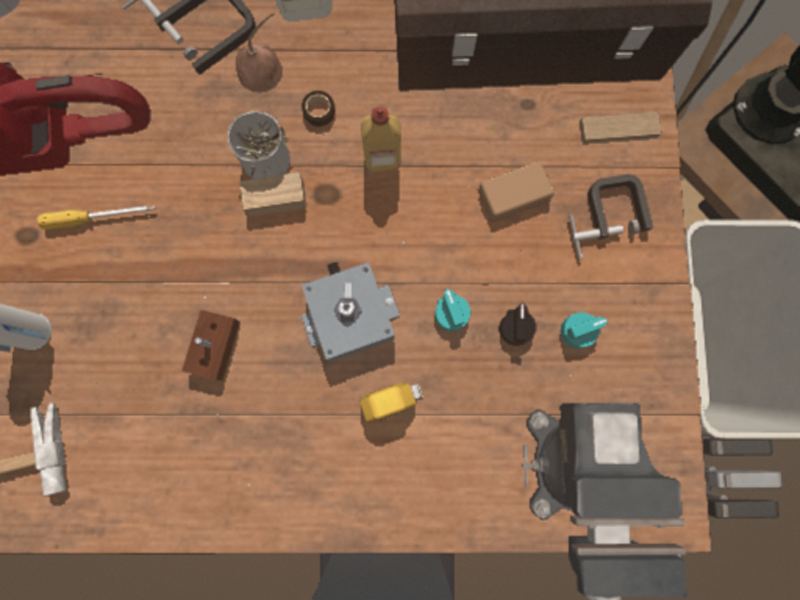

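View pics/side0.png

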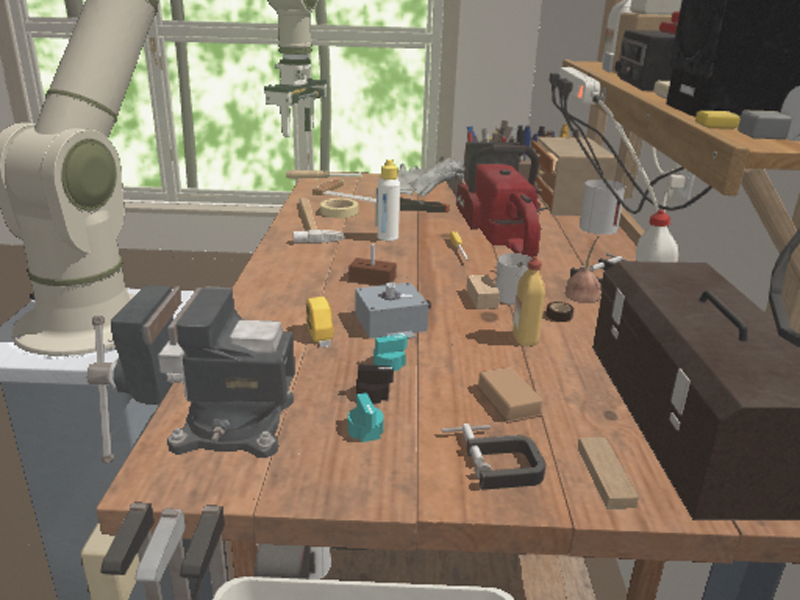

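The top view shows three knob-shaped things, given here in the 800x600 picture:
- A teal one at (452,312).
- A black one at (517,325).
- A teal one at (583,328).

The black one is meant, because the task says so. The box is at (348,310) with its shaft at (347,308). The rod block is at (211,345) with the rod's top near (200,342). I'll confirm this with an enlarged composite and measure.

```bash
cat > h.py <<'E'
import cv2,numpy as np
from plant import env
C={n:{k:np.array(v) for k,v in env.calibration(n).items()} for n in("top","side")}
def ray(n,u,v):
    c=C[n];d=c["R"].T@np.linalg.solve(c["intrinsics"],[u,v,1.]);return -c["R"].T@c["t"],d
def onz(n,u,v,z):
    o,d=ray(n,u,v);return o+d*(z-o[2])/d[2]
def two(a,b):
    (o1,d1),(o2,d2)=ray("top",*a),ray("side",*b);d1/=np.linalg.norm(d1);d2/=np.linalg.norm(d2)
    s=np.linalg.lstsq(np.c_[d1,-d2],o2-o1,rcond=None)[0];p,q=o1+s[0]*d1,o2+s[1]*d2
    return (p+q)/2,np.linalg.norm(p-q)
def proj(n,X):
    c=C[n];p=c["intrinsics"]@(c["R"]@np.array(X,float)+c["t"]);return p[:2]/p[2]
def tiles(f,specs,ims,s=8):
    o=[]
    for n,u,v,w,h in specs:
        t=cv2.resize(ims[n][v:v+h,u:u+w,::-1],None,fx=s,fy=s,interpolation=cv2.INTER_CUBIC)
        for k in range(0,w,10):cv2.putText(t,str(u+k),(k*s,8),0,.3,(0,0,255));cv2.line(t,(k*s,8),(k*s,14),(0,0,255))
        for k in range(10,h,10):cv2.putText(t,str(v+k),(0,k*s+3),0,.3,(0,0,255))
        o.append(t)
    cv2.imwrite(f,np.vstack([np.hstack(o[:len(o)//2]),np.hstack(o[len(o)//2:])]))
E
python3 - <<'E'
from h import *
ims={n:np.load(f"pics/{n}0.npy") for n in("top","side")}
tiles("pics/c1.png",[("top",192,165,65,60),("top",308,180,50,60),("top",115,190,42,60),("side",222,175,60,60),("side",222,220,55,60),("side",218,150,42,60)],ims,5)
E
```

```text
(no output)
```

View pics/c1.png

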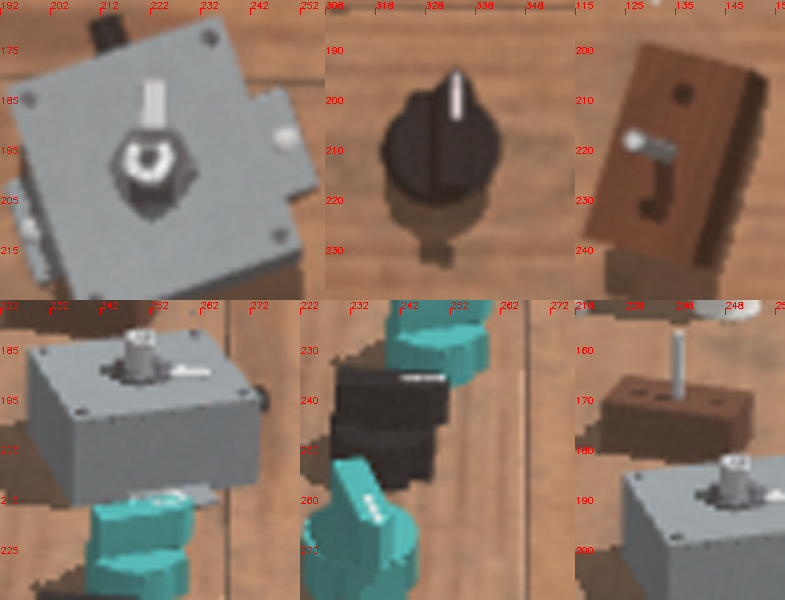

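The crop confirms that the black knob is at top pixel (331,210), with its white line running from (334,194) to (334,204), so the nose points up in the image (+x). The bore is at (222,196.6) and the tab runs up to (222.6,181). The rod's top is at (126.5,218) in the top view and (238.6,156.5) in the side view.

```bash
python3 - <<'E'
from h import *
T=np.load("pics/top0.npy");S=np.load("pics/side0.npy")
def comp(im,mask,box,name):
    u,v,w,h=box;m=np.zeros(mask.shape,np.uint8);m[v:v+h,u:u+w]=mask[v:v+h,u:u+w]
    n,l,st,c=cv2.connectedComponentsWithStats(m)
    for i in range(1,n):
        if st[i,4]>4: print(name,st[i].tolist(),c[i].round(2))
    return m
gT=T.min(2);gS=S.min(2)
comp(T,(gT>185).astype(np.uint8),(205,175,35,35),"bright top shaft/tab")
comp(T,(T.max(2)<110).astype(np.uint8),(218,192,9,9),"bore dark")
comp(S,(gS>170).astype(np.uint8),(235,178,30,20),"bright side")
k=comp(T,(T.max(2)<75).astype(np.uint8),(312,185,40,45),"knob dark")
w=comp(T,(gT>120).astype(np.uint8),(325,188,16,20),"white line")
comp(S,(gS>130).astype(np.uint8),(236,230,20,10),"white line side")
comp(T,(gT>120).astype(np.uint8),(122,212,16,14),"rod")
comp(S,(gS>110).astype(np.uint8),(232,152,12,20),"rod side")
for n,p,z in [("bore",(221.8,196.6),78),("tabend",(222.6,181.2),56),("tabend",(222.6,181.2),58),("skirt c",(331.2,209.8),25),("line tip",(334.2,194),49),("line back",(334.2,203.6),49),("rodtop",(126.4,218),80),("rodbase",(134.2,220.6),35)]: print(n,onz("top",*p,z).round(1))
for n,p,z in [("bore",(250.2,182.2),78),("rodtop",(238.6,156.6),80),("rodbase",(238.6,169),35)]: print("side",n,onz("side",*p,z).round(1))
print(two((126.4,218),(238.6,156.6)),two((221.8,196.6),(250.2,182.2)))
# box corners in top (z=55), screws
E
```

```text
bright top shaft/tab [221, 181, 4, 9, 33] [222.52 185.36]
bright top shaft/tab [217, 194, 9, 7, 31] [221.45 197.26]
bore dark [220, 192, 5, 1, 5] [222. 192.]
bore dark [220, 195, 3, 3, 6] [221.17 195.83]
bright side [248, 181, 5, 3, 11] [250.   181.91]
bright side [256, 188, 8, 2, 14] [259.5  188.57]
knob dark [319, 196, 24, 26, 404] [330.42 209.63]
white line [333, 195, 2, 9, 16] [333.56 199.  ]
white line side [243, 235, 8, 1, 8] [246.5 235. ]
rod [125, 216, 4, 4, 11] [126.45 217.64]
rod side [235, 156, 5, 13, 35] [237.91 161.77]
bore [553.4  45.   78. ]
tabend [591.2  45.6  56. ]
tabend [590.8  45.5  58. ]
skirt c [ 532.7 -197.2   25. ]
line tip [ 564.6 -200.2   49. ]
line back [ 543.2 -199.5   49. ]
rodtop [507.1 243.4  80. ]
rodbase [506.3 240.4  35. ]
side bore [555.3  45.9  78. ]
side rodtop [510.1 243.2  80. ]
side rodbase [510.4 246.1  35. ]
(array([508.63539397, 243.79263706,  79.518628  ]), np.float64(2.923247944203462)) (array([554.31181788,  45.13868021,  78.13915696]), np.float64(1.9508937985523254))
```

```bash
python3 - <<'E'
from h import *
for yaw in (0,180):
    for p in ([508.5,243,53],[554,45,180],[533,-198,28]):
        q=env.ik(p,[180,0,yaw]);print(yaw,None if q is None else np.round(q))
x,y=508.5,243
q0,q1=env.ik([x,y,53],[180,0,0]),env.ik([x,y,53],[180,0,180])
yaw=180 if q0 is None or (q1 is not None and abs(q1[6])<abs(q0[6])) else 0
print("yaw",yaw)
env.move_l([286.9,665.8,330]); env.movep([x,y,300],[180,0,yaw]); env.move_gripper(50); env.move_l([x,y,100]); env.move_l([x,y,53],velocity=60)
for n in("top","side"): np.save(f"pics/{n}1.npy",env.camera(n))
s=env.observe();print(s["time_s"],s["eef_pos"],s["tool_rot"],s["force"],s["opening"])
tiles("pics/c2.png",[("side",190,90,100,100),("top",100,160,80,70)][:1]*1,{"side":np.load("pics/side1.npy")},6) if 0 else cv2.imwrite("pics/c2.png",np.hstack([cv2.resize(np.load("pics/side1.npy")[90:190,190:290,::-1],(400,400)),cv2.resize(np.load("pics/top1.npy")[150:250,80:180,::-1],(400,400))]))
E
```

```text
0 [-49.  40.  27. 121. -39.  27. -82.]
0 [-37.  30.  40. 118. -29.  42. -69.]
0 [  2.  41.  19. 121. -33.  23. -42.]
180 [-27.  37.  -6. 120.   9.  23.  49.]
180 [ -8.  26.  -3. 116.   2.  38.  77.]
180 [ 22.  40. -12. 120.  20.  22.  85.]
yaw 180
6.1083 [508.73894197 243.118604    53.37875414] [1.79980670e+02 3.46659404e-02 1.79999225e+02] [-0.68490893  0.35284301  0.4312761 ] 50.09708850816697
```

View pics/c2.png

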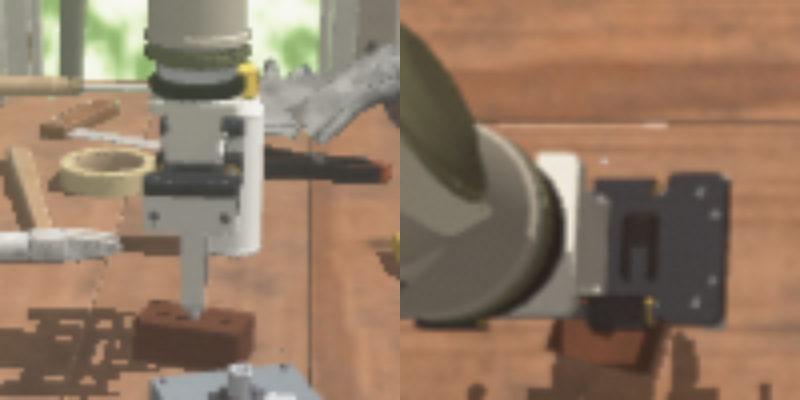

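The side view shows the near finger straight over the rod, at full-frame column 238 (the rod was measured at 238). I'll close the gripper and lift.

```bash
python3 - <<'E'
from h import *
env.move_gripper(4)
s=env.observe();print(s["time_s"],s["force"],s["opening"],s["gripper_force"])
env.move_l([508.7,243.1,120],velocity=80)
s=env.observe();print(s["force"],s["opening"])
env.move_l([508.7,243.1,185]); env.move_l([554,45.2,170],velocity=150); env.dwell(.3)
s=env.observe();print(s["time_s"],s["eef_pos"],s["tool_rot"],s["force"],s["opening"])
im=env.camera("side");np.save("pics/side2.npy",im)
print(proj("side",[554,45.2,170]),proj("side",[554,45.2,127]))
tiles("pics/c3.png",[("side",215,135,65,37),("side",215,165,65,37)],{"side":im},8)
E
```

```text
6.8667 [ 0.80489304 -0.64877669  1.25631357] 7.250755175946357 29.999238716297896
[ 0.87030229  0.29352004 -0.02535309] 7.4030165267743575
10.25 [553.999199    45.61024807 170.05343234] [ 1.79996218e+02  7.65360565e-03 -1.79959375e+02] [0.35662561 0.13238861 0.23194126] 7.213178936840954
[250.47704008 151.90118864] [250.13289908 166.34821042]
```

View pics/c3.png

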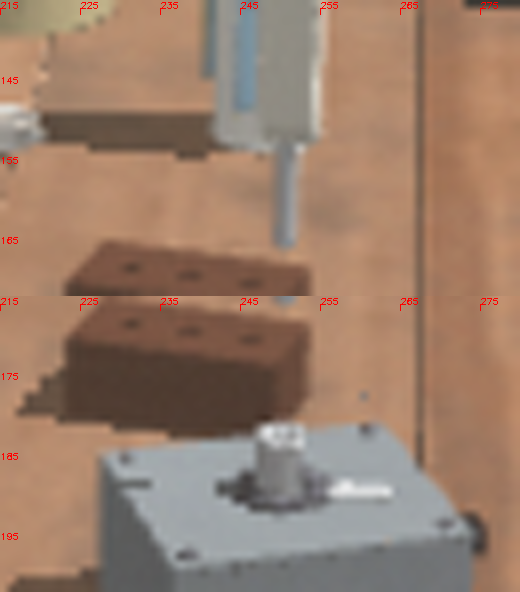

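The rod hangs straight in the fingers, with its tip at side pixel (250.2,165.3) against a predicted (250.1,166.3). The shaft top is centred at column 249.7, which is where the tool axis projects, so x is good. I'll refine y from the bore profile and lower with force checks.

```bash
cat >> h.py <<'E'
def down(x,y,z0,z1,step=2,lim=6,f0=0):
    z=z0
    while z>z1:
        z=max(z-step,z1); env.move_l([x,y,z],velocity=40); f=env.observe()["force"]
        if f[2]-f0>lim: return z,f
    return z,env.observe()["force"]
E
python3 - <<'E'
from h import *
T=np.load("pics/top0.npy").astype(int).sum(2)//3
print(T[192:202,214:230])
ys=45.5;xs=554.0
env.move_l([xs,ys,126],velocity=100); env.dwell(.2); f0=env.observe()["force"]
offs=[(0,0)]+[(r*np.cos(a),r*np.sin(a)) for r in(1.2,2.2) for a in np.arange(0,6.28,1.047)]
for dx,dy in offs:
    z,f=down(xs+dx,ys+dy,126,113,f0=f0[2]); print(round(dx,1),round(dy,1),z,f.round(1),env.observe()["eef_pos"].round(1))
    if z<=113.01: break
    env.move_l([xs+dx,ys+dy,124],velocity=60)
    if env.observe()["time_s"]>20: break
print(env.observe()["time_s"],f0.round(1),env.observe()["opening"])
E
```

```text
[[152 151 140 116 119 115 106  99 100 100 105 108 103 110 132 151]
 [152 146 124 121 150 135 116 115 115 128 153 148 109 100 117 146]
 [150 133 111 159 219 193 143 134 134 167 221 204 123  99 107 131]
 [140 112 122 178 222 198 118  95  97 139 210 213 155 104 100 120]
 [128 107 132 185 204 168  98  85  91 135 206 220 175 107 101 109]
 [114 111 140 189 214 179 109  89 108 172 230 215 153  99 101 107]
 [107 107 133 179 219 209 159 134 154 218 235 196 118  96 105 111]
 [111 106 111 153 214 205 207 207 201 226 210 150  97 100 103 101]
 [131 102  98 104 128 168 202 221 200 203 166 100  86 101  99  95]
 [137  99  99  92  74  98 125 143 140 131  98  80  80 100  98  95]]
0 0 113 [-0.2  0.3 -0.1] [554.   45.5 113. ]
12.8417 [-0.1  0.2 -1.1] 7.108941539071805
```

The rod entered the bore with no contact force. I'll lower it further, release, go up and check.

```bash
python3 - <<'E'
from h import *
z,f=down(554,45.5,113,84,step=5,lim=8);print(z,f.round(1))
env.move_gripper(30); env.dwell(.3); env.move_l([554,45.5,180])
env.move_l([540,-100,200],velocity=250)
ims={n:env.camera(n) for n in("side","top")}
print(env.observe()["time_s"],proj("side",[554,45.5,86]),proj("side",[554,45.5,78]))
tiles("pics/c4.png",[("side",222,165,45,40),("top",195,170,50,45)][:2],ims,8) if 0 else None
a=cv2.resize(ims["side"][165:205,225:275,::-1],(400,320),interpolation=cv2.INTER_CUBIC);b=cv2.resize(ims["top"][175:215,197:247,::-1],(400,320),interpolation=cv2.INTER_CUBIC)
cv2.imwrite("pics/c4.png",np.hstack([a,b])); np.save("pics/top3.npy",ims["top"])
E
```

```text
84 [ 0.2  0.5 -0.7]
17.0 [249.81819112 179.67954417] [249.75708678 182.24436966]
```

View pics/c4.png

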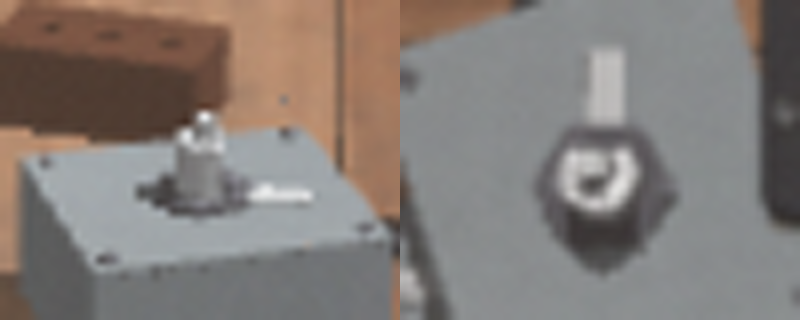

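The rod stands about 8 mm out of the bore, as it should (side crop, rod top at (203,118) in the crop). The tab runs straight along +x (columns 222.3 to 222.5), so the shaft's yaw is about 0°. Next I'll refine the knob's axis and grip it.

```bash
python3 - <<'E'
from h import *
from scipy.optimize import fsolve
S=np.load("pics/side0.npy");T=np.load("pics/top0.npy")
m=(S.max(2)<85)
for v in range(233,256,2):
    c=np.where(m[v,222:258])[0]+222;print(v,c.min() if len(c) else 0,c.max() if len(c) else 0,end="; ")
m=(T.max(2)<80);print()
for v in range(193,224,2):
    c=np.where(m[v,312:350])[0]+312;print(v,c.min() if len(c) else 0,c.max() if len(c) else 0,end="; ")
print()
def col(u,y,z): return fsolve(lambda x:proj("side",[x[0],y,z])[0]-u,500)[0]
for u in(228,249):print("skirt side x",col(u,-198,12))
for u in(229.2,251.5):print("bar side x",col(u,-198,42))
print(onz("top",330.7,209.3,25),onz("top",333.56,199,49))
print(proj("top",[533,-198,25]),proj("top",[533,-198,0]),proj("top",[533,-223.5,25]),proj("top",[533,-172.5,25]))
E
```

```text
233 230 239; 235 229 241; 237 229 251; 239 229 251; 241 229 250; 243 228 250; 245 228 248; 247 228 248; 249 228 248; 251 228 248; 253 236 247; 255 237 247; 
193 0 0; 195 0 0; 197 331 336; 199 325 337; 201 324 338; 203 323 340; 205 321 341; 207 320 342; 209 319 342; 211 319 341; 213 320 341; 215 321 340; 217 321 339; 219 324 337; 221 328 332; 223 0 0; 
skirt side x 512.0368665568534
skirt side x 562.5858223120188
bar side x 514.8842122902818
bar side x 567.8931352820357
[ 533.78496775 -196.14193744   25.        ] [ 553.45967807 -198.39833306   49.        ]
[331.53464432 209.64801104] [329.41559929 211.0545892 ] [342.83595011 209.67522311] [320.22654884 209.62078263]
```

```bash
python3 - <<'E'
from h import *
x,y=535,-197
env.move_gripper(44)
env.movep([x,y,150],[180,0,176]); env.dwell(.1); f0=env.observe()["force"]
env.move_l([x,y,45],velocity=120); z,f=down(x,y,45,27.5,step=6,lim=4,f0=f0[2]);print(z,(f-f0).round(1))
env.move_gripper(8); s=env.observe();print(s["opening"],s["gripper_force"],(s["force"]-f0).round(1),s["eef_pos"])
env.move_l([x,y,100],velocity=80); env.movep([554,-60,150],[180,0,180]);env.move_l([554,45.5,130],velocity=130);env.dwell(.2)
s=env.observe();print(s["time_s"],s["opening"],(s["force"]-f0).round(1),s["eef_pos"],s["tool_rot"])
im=env.camera("side");np.save("pics/side4.npy",im)
for p in([554,45.5,130],[554,45.5,105],[532,45.5,135],[586,45.5,140],[554,45.5,78]):print(proj("side",p).round(1))
t=cv2.resize(im[125:205,215:290,::-1],(600,600*80//75//1),interpolation=cv2.INTER_CUBIC)[:600]
cv2.imwrite("pics/c5.png",t)
E
```

```text
27.5 [-0.1  0.  -0.3]
15.569050104724107 29.99988466501236 [-0.8 -0.3  0.9] [ 535.02352949 -197.06623603   27.58164164]
23.4667 15.838574945476962 [-0.3 -1.  -1.4] [554.10266919  44.57799313 130.18632228] [-1.79987452e+02  1.71173076e-02  1.79922046e+02]
[250.2 165.3]
[250.  173.5]
[242.3 163.4]
[261.7 162.4]
[249.8 182.2]
```

View pics/c5.png

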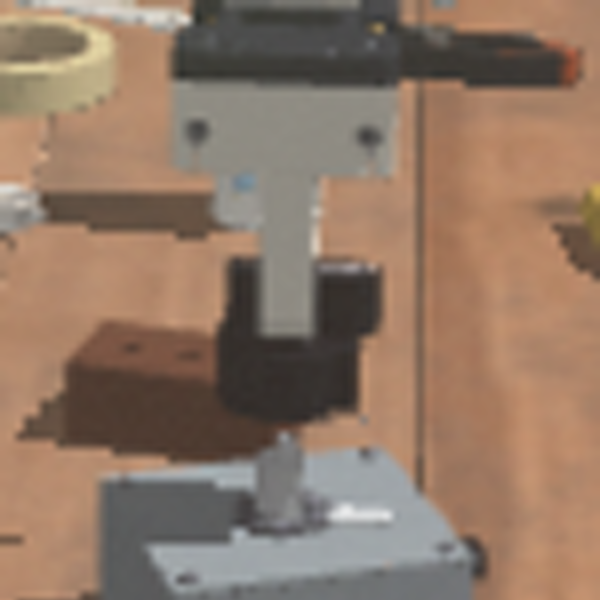

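The knob is held with its nose toward +x, above the shaft. In the crop the skirt is centred at column 287.5 and the shaft at 280, so the knob sits roughly 1–2 mm too far toward +x. I'll measure that offset exactly.

```bash
python3 - <<'E'
from h import *
S=env.camera("side").astype(float);print(env.observe()["eef_pos"])
g=S.mean(2)
def edge(row,a,b,rise):  # subpixel edge by strongest gradient in [a,b)
    d=np.diff(row[a:b])*(1 if rise else -1);i=int(np.argmax(d));w=np.clip(d[max(i-1,0):i+2],0,None);return a+.5+(np.arange(max(i-1,0),i+2)[:len(w)]*w).sum()/w.sum()
for v in range(168,175):print("skirt",v,edge(g[v],238,246,False).round(2),edge(g[v],255,265,True).round(2))
for v in range(183,187):print("shaft",v,g[v,243:257].round().astype(int))
for v in range(178,182):print("rod",v,g[v,245:256].round().astype(int))
print(proj("side",[554,45.5,115]),proj("side",[554,45.5,68]),proj("side",[555,45.5,68]))
E
```

```text
[554.0793217   44.93620048 130.14221065]
skirt 168 241.58 259.63
skirt 169 241.68 259.32
skirt 170 241.61 259.31
skirt 171 241.68 259.29
skirt 172 241.75 259.28
skirt 173 241.75 259.33
skirt 174 242.09 259.3
shaft 183 [160 162 161 156 115 116 117 117 117 121 164 165 166 164]
shaft 184 [167 165 166 163 114 117 120 121 121 136 166 166 167 166]
shaft 185 [167 166 166 162 115 118 120 122 124 143 165 166 165 164]
shaft 186 [103 102  97 121 114 119 121 121 122 130 133 154 164 163]
rod 178 [ 61  60  61  62  68  77  77  94 131 135 135]
rod 179 [ 61  62  63  61  84 143 101 110 136 140 143]
rod 180 [ 61  61  60  63  91 124 118 123 138 140 143]
rod 181 [ 63  65  87 111 113 121 121 115 151 152 154]
[250.04256525 170.26154802] [249.68118015 185.43051396] [250.02999403 185.44276894]
```

The flat cuts the shaft's silhouette on the +x side, so its axis is 10 mm from the left edge, at column 249.94. The knob is therefore only about 0.5 mm off, and I'll correct x to 553.6. Now descending with force checks.

```bash
python3 - <<'E'
from h import *
xs,ys=553.6,45.5
env.move_l([xs,ys,110],velocity=60);env.dwell(.3);f0=env.observe()["force"];print(f0.round(1),env.observe()["eef_pos"])
offs=[(0,0)]+[(r*np.cos(a),r*np.sin(a)) for r in(1.,) for a in np.arange(0,6.28,1.57)]
for dx,dy in offs:
    z,f=down(xs+dx,ys+dy,110,95,step=2.5,lim=8,f0=f0[2]); print(round(dx,1),round(dy,1),z,(f-f0).round(1),env.observe()["eef_pos"].round(2))
    if z<=95.01: break
    env.move_l([xs+dx,ys+dy,108],velocity=60)
    if env.observe()["time_s"]>38: break
print(env.observe()["time_s"],env.observe()["opening"])
E
```

```text
[-0.1  0.6 -0.9] [553.75710823  45.52597159 110.23015159]
0 0 95.0 [-0.1 -1.3 -0.4] [553.5   45.49  94.84]
25.85 15.92540380916552
```

The knob is 10 mm down the shaft with no side load. Now I'll press it home.

```bash
python3 - <<'E'
from h import *
xs,ys=553.6,45.5
f0=-0.9
z=95
while z>80:
    z-=1; env.move_l([xs,ys,z],velocity=25); s=env.observe(); print(z,s["eef_pos"].round(2),(s["force"]).round(1))
    if s["force"][2]-f0>18: break
env.dwell(.5); s=env.observe();print(s["time_s"],s["eef_pos"].round(2),s["force"].round(1),s["moment"].round(2),s["opening"],s["gripper_force"])
im=env.camera("side");cv2.imwrite("pics/c6.png",cv2.resize(im[125:205,215:290,::-1],(562,600),interpolation=cv2.INTER_CUBIC))
E
```

```text
94 [553.6   45.5   93.96] [ 0.2  0.  -1. ]
93 [553.56  45.49  92.96] [ 0.5  0.3 -2.2]
92 [553.56  45.49  91.93] [-0.2 -0.1 -1.3]
91 [553.72  45.51  91.06] [ 0.2 -0.1  0.9]
90 [553.69  45.51  90.03] [-0.4 -0.4  1.6]
89 [553.63  45.53  88.99] [0.3 0.4 2.8]
88 [553.65  45.49  87.99] [-0.4  0.1  2.9]
87 [553.65  45.48  86.98] [-1.  -0.7  2.7]
86 [553.58  45.5   85.96] [-0.7 -0.3  3.2]
85 [553.69  45.47  85.53] [-2.7 -0.3 10.9]
84 [553.82  45.47  85.42] [-4.2 -1.2 22.9]
29.1 [553.8   45.44  85.41] [-3.5 -1.5 22. ] [-0.12  0.98  0.  ] 15.55752679313759 30.004557073116302
```

View pics/c6.png

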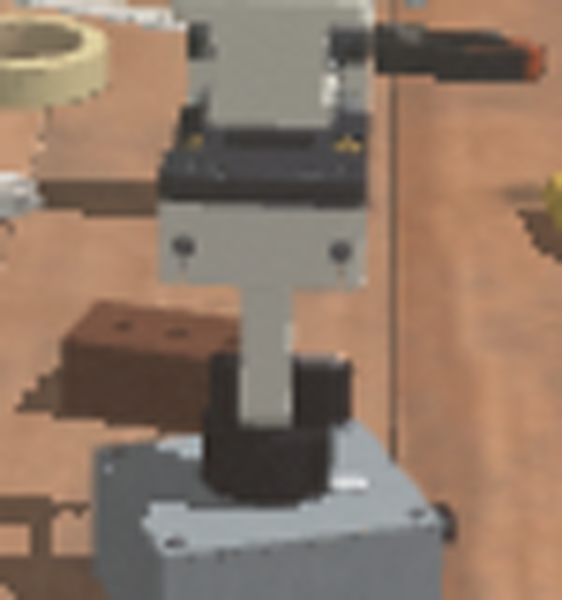

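The spring was met at TCP 91.5 and the hard stop came at 85.5, exactly as the given sizes predict. The picture shows the skirt down on the nut and the nose over the tab, with a steady push of about 22 N. I'm handing it in.

```bash
python3 -c "
from plant import env
print(env.sign_off())"
```

```text
the job is handed in; nothing more can be done
None
```

The job is handed in at about 29 s of the 64 s allowed: the rod is in the shaft, the black knob is fully home with its nose on the flat's side, and the gripper is still pressing it down with about 22 N.

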